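# Shut and clamp the heated cover of a thermal cycler

## Robot

A 6-joint arm with a two-finger parallel gripper is mounted at the origin on the work surface. World frame = base frame: x ahead of the robot, y to its left, z up, the work surface at z = 0. Lengths are in mm, angles in rad, forces in N, time in s.
With the tool pointing down it reaches from about 350 to 775 mm from the base axis. Payload 7.3 kg.
Tool frame: the origin (TCP) lies midway between the tips of the shut fingers; the grasp point (between the pads) lies 19 mm behind it; z points along the fingers, y is the line along which they close (so a half turn about z gives the same grasp; the last joint's range is limited). The gripper opens to 92 mm and grips with 3 to 60 N. Pads are 19 mm wide; open, the fingers measure 130 mm over their backs; the gripper's body (75 mm by 190 mm) begins 47 mm behind the grasp point.
Start: joints at [0.956, 0.342, 1.524, -0, 1.275, -0.146], TCP at [237.195, 468.387, 194.341] pointing down, gripper open.
Joint ranges: [-2.53, 2.53], [-0.77, 2.02], [0.04, 2.7], [-1, 4.14], [0.28, 2.66], [-3.11, 3.11]. Speed limits (rad/s): [2.57, 2.57, 3.14, 3.14, 3.14, 3.14].

## Interface

Orientations are given as [roll, pitch, yaw] about the fixed x, y, z axes, in that order (R = Rz(yaw) Ry(pitch) Rx(roll)).
In Python, from plant import bot gives the robot as it stands. The module is installed in compiled form; this text tells all that it offers.
- The arm moves only by the shell command python3 -m crank 'ROWS' [OPENING]. ROWS is JSON, a list of rows, each a list of 6 numbers: the shift along the tool's x, y, z in m, then the turn, a rotation vector about the tool's x, y, z in rad. In form: [[dx, dy, dz, wx, wy, wz], ...]. A call has 1 to 5 rows; each row shifts and turns the commanded pose from where the row before left it, along the tool's axes as they then stand; what a row does not reach is not made up. A row lasts 1/8 s, in which the tool goes at most 62.5 mm and 10.7 degrees, less where a joint would pass 70% of its speed; a pose out of reach is approached as far as the arm can. A call is refused whole if a number of a shift passes 0.0625 or a number of a turn 0.188, either way. A call with a gripper value outside its range is refused whole. OPENING is the opening in per cent of the stroke, from 0 (shut) to 100 (fully open), set as the call begins (- or left out, the last holds). The fingers move at their own pace and stop on an object; the grip force is fixed at half the most. Time passes only in rows, so rows that do not move let the fingers close. It gives the time, the measured TCP pose, the force, the opening and the grip force at its end, in the units of the state.
- bot.get_obs(): the state, without advancing time (a new reading comes with each control period).
- bot.capture(name): name is "side" or "top" or "wrist"; returns a dict with "color" (480x640x3 uint8, blue, green, red), "fov_y" (degrees; the focal length in pixels is half the picture's height over the tangent of half this angle, whatever the lens; pixels are square), "cx", "cy" (the principal point, pixels), "k1" (the pictures are not rectified: a ray, as slopes to the right and down, at radius r is drawn at 1 + k1 r^2 times it, then the intrinsics apply), "extrinsics" (4x4, takes a point from world to camera coordinates); the wrist camera has in their place "tool_from_camera" (4x4, takes a point from camera to tool coordinates, whose origin is the TCP and whose axes are the flange's). Camera axes: x right, y up, looking along -z (the intrinsics and any distortion apply to the point x, -y, -z); pixel columns grow to the right and rows downward; lengths in mm; the calibration is good to about 2 mm. A picture is of the moment at which its call begins: read the wrist's pose just before it. There is no depth.
- bot.close_job(): hands the job in; it is judged then, once.
The state is a dict: "time": time; "joint_positions": joint angles; "dq": joint speeds; "tau": joint torques, N m; "tool_pos": TCP position; "tcp_rot": TCP orientation; "contact_force": force on the tool from outside, world axes, zero at the start; "moment": the same for the moment, N m; "grip_width": finger opening in mm; "finger_force": force on a finger pad.
Only numpy, scipy, OpenCV 4.12 (cv2) and the standard library are available. Lean on these libraries where they do the work, as an engineer would, in place of code of your own. Each camera call takes 0.05 s, during which the arm holds its last target. There are 200 camera calls.

## Task

The tubes are loaded in the thermal cycler: slide its heated cover forward over them, gently and fully home against the front stop. Then turn the small knob sunk in the well of the cover clockwise, and stop as soon as you feel it go snug: the pressure plate must bear on the tube caps without crushing them, which less than a tenth of a turn too far would do. Do not jam the fingers against the cover, leave the other things on the bench alone, and let go.

Things in the scene. Friction and masses are not known exactly. Their poses are not given: they have to be found in the camera images.
- cycler: White bench-top thermal cycler, fixed, 350 (x) x 190 x 110 mm to its deck. Origin: on the bench under the centre of its heat block. +x points to its rear, its low sloping control panel is at -x, z up. The cover slides on the deck along its x; shut, the knob axis stands over the origin. Chassis reaches 150 mm to -x and 200 mm to +x of the origin.
- cover (a joint): How far the white cover (144 x 150 mm) has slid forward, towards the cycler's -x: about 0 to 0.02 at the start (parked at the rear, tubes exposed), 0.115 m against its front stop (fully home). It slides with about 5 N of friction and stays where left; nothing latches it, so an off-centre grip on the knob can drag it back.
- handle_top (a point): Middle of the top face of the grey handle bar on the cover: 12 mm thick (cycler's x), 90 mm long (y), 20 mm high above the cover's flat top, 66 mm in front (-x) of the knob axis. Turned like the cycler.
- knob_axis (a point): Centre of the knob's top face, on its upright axis. Black fluted round knob, 28 mm diameter, 18 mm high, in a round well 84 mm across and 23 mm deep in the cover; its top is 3 mm below the cover's top. Clockwise from above lowers the plate 3 mm per rad. Running free it takes a steady 0.2 N m; each N on the caps adds 0.003 N m, so it is snug at about 0.3 N m. It stays where left.
- shell: The cover's white top shell with the round well, carrying the knob and the handle bar. Origin on the knob axis, 52 mm below the shell's flat top, turned like the cycler. Under it hangs a stiffly sprung pressure plate (6 N at first touch, then about 150 N more per rad of knob), hidden once the cover is shut. The knob turns free for 0.35 to 2.3 rad, different each time, before the plate meets the caps.
- tubes: White tray of 32 small capped tubes (44 x 80 x 8 mm above the block), loose, seated in the aluminium heat block that stands out of the deck. Origin: centre of the underside of its rim plate, 8 mm below the cap tops. Exchange blocks differ in height by a few mm. 12 N or more holds the caps, more than 60 N crushes them.
- sample_rack: White rack of sample tubes with orange and yellow caps, 66 x 110 x 104 mm, loose. Origin: centre of its underside. To be left alone.
- tip_box: Blue pipette-tip box with a clear lid, 82 x 118 x 74 mm, loose. Origin: centre of its underside. To be left alone.
- reagent: White plastic reagent bottle, 62 mm diameter, 115 mm high, loose. Origin: centre of its underside. To be left alone.
Not all that is in view belongs to the job. Of the things shaped like the tubes, the white one is meant.

How it is judged:
By the outcome, as a careful person would: the job done as asked, in the order asked, and still so for the second after the job is handed in, with the robot touching nothing.
It also fails if it takes over 69 s, if anything falls off the work surface, if the arm or the gripper's body presses on something with over 40 N, if the wrist force passes 120 N, or if a joint passes its speed limit or range.

## Working session

There is one attempt and no reset: what is moved stays moved. The work goes in short steps, Python scripts to look and compute and a shell command to move; the robot and the scene stay as the last step left them, time stands still between calls to the robot, and variables do not carry over. Pictures are saved under pics/ and viewed, at most 10 in all, crops included, and the job is handed in when it is done.

```bash
mkdir -p pics
cat > h.py <<'E'
import numpy as np, cv2
from plant import bot
from scipy.spatial.transform import Rotation as R
def cap(n):
    o=bot.get_obs(); c=bot.capture(n)
    if n=="wrist":
        T=np.eye(4);T[:3,:3]=R.from_euler('xyz',o['tcp_rot']).as_matrix();T[:3,3]=o['tool_pos']
        c['wfc']=T@np.array(c['tool_from_camera'])
    else: c['wfc']=np.linalg.inv(np.array(c['extrinsics']))
    return c
def ray(c,u,v):
    f=240/np.tan(np.radians(c['fov_y'])/2); K=np.array([[f,0,c['cx']],[0,f,c['cy']],[0,0,1]])
    p=cv2.undistortPoints(np.array([[[u,v]]],float),K,np.array([c['k1'],0,0,0,0.]),None,None)[0,0]
    d=c['wfc'][:3,:3]@np.array([p[0],-p[1],-1]); return c['wfc'][:3,3],d/np.linalg.norm(d)
def onplane(c,u,v,z):
    o,d=ray(c,u,v); return o+d*(z-o[2])/d[2]
def proj(c,P):
    q=np.linalg.inv(c['wfc'])@np.append(P,1); f=240/np.tan(np.radians(c['fov_y'])/2)
    x,y=q[0]/-q[2],-q[1]/-q[2]; s=1+c['k1']*(x*x+y*y); return np.array([c['cx']+f*x*s,c['cy']+f*y*s])
E
python3 - <<'E'
from h import *
print(bot.get_obs())
for n in ("side","top"):
    c=cap(n); cv2.imwrite(f"pics/{n}0.png",c['color']); print(n,c['wfc'][:3,3].round(),c['fov_y'],c['k1'])
E
```

```text
{'time': 0.0, 'joint_positions': array([ 9.56014436e-01,  3.42750124e-01,  1.52501032e+00,  1.61505611e-05,
        1.27540268e+00, -1.46020230e-01]), 'dq': array([-1.15801965e-04, -1.63679898e-03, -1.76340651e-06, -1.14339509e-03,
       -2.93224838e-03, -4.03514257e-04]), 'tau': array([-8.49002863e-04, -4.31245351e+01, -2.44217974e+01,  7.17921113e-02,
        5.61052572e-02, -1.39271883e-04]), 'tool_pos': array([236.90486429, 467.99933344, 193.633123  ]), 'tcp_rot': array([-3.14004114e+00, -2.43785995e-04,  2.67282609e+00]), 'contact_force': array([-0.8284912 , -0.19860756, -0.49382527]), 'moment': array([-0.04574182, -0.04900115,  0.02262998]), 'finger_force': 0.0, 'grip_width': 91.74466122890597}
side [ 332. -766.  978.] 54.913278779291794 -0.09861706680794766
top [ 335.    0. 1257.] 55.22363131998817 -0.035494908088833425
```

View pics/top0.png

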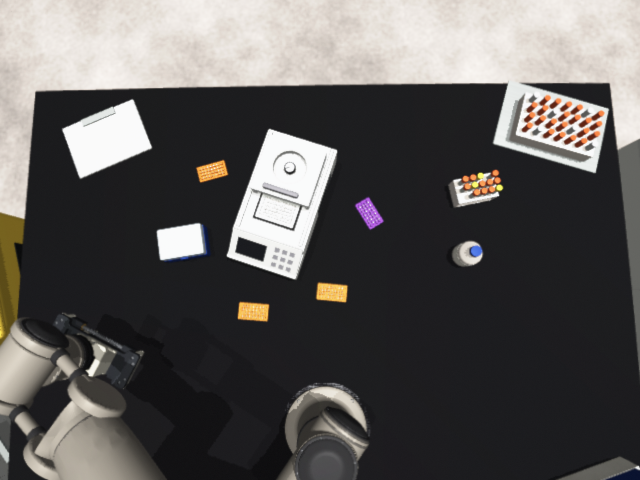

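View pics/side0.png

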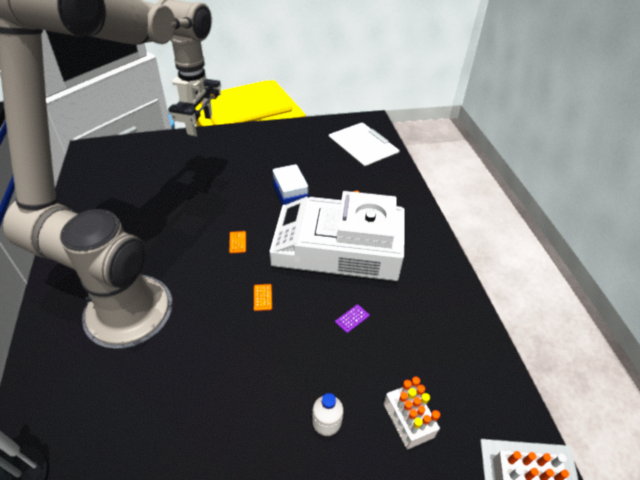

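The top view shows the cycler, with the knob at (290,168), handle (281,189) and cover parked at the rear. In the side view the knob is at (371,214). 
Candidates for the tubes: white tray in block (277,208), orange trays (212,171), (332,292) and (253,312), purple (369,213). I choose the white one, in the cycler. The only knob and handle are those on the cover.

```bash
cat > m.py <<'E'
from h import *
t=cap("top"); s=cap("side")
def tri(a,b):
    o1,d1=ray(t,*a);o2,d2=ray(s,*b)
    k=np.linalg.lstsq(np.c_[d1,-d2],o2-o1,rcond=None)[0]; p,q=o1+k[0]*d1,o2+k[1]*d2
    return ((p+q)/2).round(1),np.linalg.norm(p-q).round(1)
def blob(c,box,thr,inv=True):
    x,y,w,h=box; g=cv2.cvtColor(c['color'],cv2.COLOR_BGR2GRAY)[y:y+h,x:x+w]
    m=(g<thr).astype(np.uint8); n,l,st,ce=cv2.connectedComponentsWithStats(m)
    i=1+st[1:,4].argmax(); return ce[i]+[x,y],st[i]
E
python3 - <<'E'
from m import *
kt,a=blob(t,(280,158,20,20),90); ks,b=blob(s,(360,204,22,20),90); print(kt,a,ks,b)
print("knob",tri(kt,ks))
# handle in top: gray bar
ht,a=blob(t,(258,178,46,24),170); print(ht,a)
for z in (160,165,180): print(z,"knob",onplane(t,*kt,z).round(1),"handle",onplane(t,*ht,z+20).round(1))
for n,c,b in(("t",t,(215,120,140,165)),("s",s,(260,180,160,110))):
    x,y,w,h=b; cv2.imwrite(f"pics/c{n}.png",cv2.resize(c['color'][y:y+h,x:x+w],None,fx=3.6 if n=="t" else 5,fy=3.6 if n=="t" else 5,interpolation=2))
E
```

```text
[290.         171.72222222] [ 5 11 10  5 18] [369.7        218.56666667] [ 6 12  9  5 30]
knob (array([656.2,  78.7, 139.8]), np.float64(6.7))
[271.11392405 196.46835443] [ 0 13 34 11 79]
160 knob [647.   77.6 160. ] handle [580.8 121.7 180. ]
165 knob [645.6  77.2 165. ] handle [579.6 121.1 185. ]
180 knob [641.3  76.2 180. ] handle [576.2 119.4 200. ]
```

View pics/ct.png

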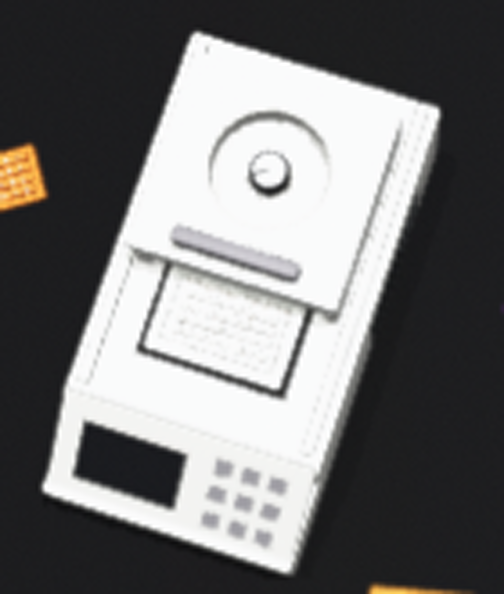

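The close crop confirms it: white tray in the block, knob top at (289.7,168.1), handle bar from (265,185.3) to (296.4,195.3). I'll get the rough pose first and then refine it with the wrist camera.

Run:
```python
from m import *
print(tri((289.7,168.1),(370.7,214)))
for z in (155,160,165,170):
    k=onplane(t,289.7,168.1,z);h=onplane(t,280.7,190.3,z+23); e=onplane(t,265,185.3,z+23)-onplane(t,296.4,195.3,z+23)
    print(z,k.round(1),h.round(1),np.linalg.norm((k-h)[:2]).round(1),np.degrees(np.arctan2(*(k-h)[1::-1])).round(1),np.degrees(np.arctan2(-e[0],e[1])).round(1),np.linalg.norm(e).round(1))
c=cap("wrist"); print(np.array(c['tool_from_camera']).round(2),c['fov_y'],c['k1'],c['cx'],c['cy'])
```

```text
(array([658.9,  78.4, 156.6]), np.float64(3.2))
155 [657.7  78.7 155. ] [596.1  98.8 178. ] 64.8 -18.1 -18.8 80.0
160 [656.2  78.3 160. ] [594.9  98.4 183. ] 64.6 -18.1 -18.8 79.7
165 [654.8  77.9 165. ] [593.7  97.9 188. ] 64.3 -18.1 -18.8 79.3
170 [653.3  77.6 170. ] [592.5  97.5 193. ] 64.0 -18.1 -18.8 78.9
[[   0.      0.96    0.27   72.75]
 [   1.     -0.     -0.     -0.93]
 [  -0.      0.27   -0.96 -190.89]
 [   0.      0.      0.      1.  ]] 66.79992032874213 -0.002760441762472541 315.024727917877 237.49406252429165
```

View pics/cs.png

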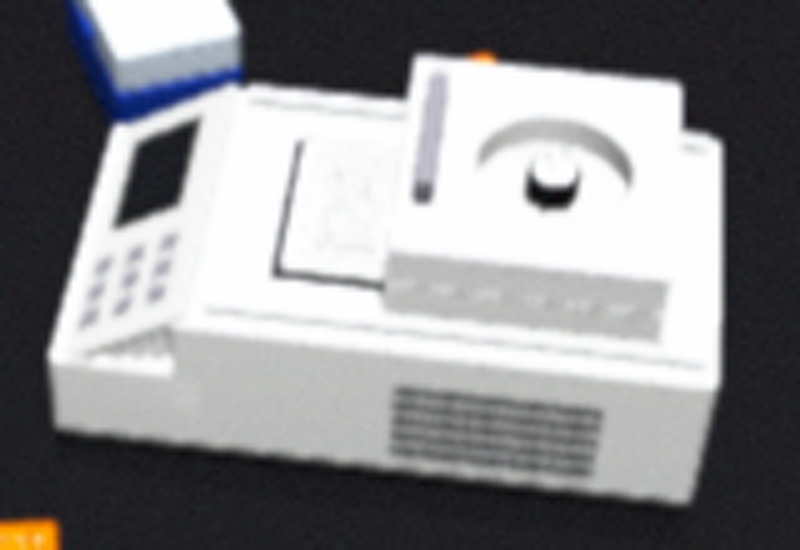

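The side crop shows the knob top at about (370.5,213.6). The cover top is at z of about 162 and the cycler yaw is about -18.3°. Next I go up and over, turned so that the fingers close along the cycler's x.

```bash
python3 -m crank '[[0,0,-0.042,0,0,0],[0,0,-0.042,0,0,0],[0,0,-0.042,0,0,0],[-0.0506,-0.0162,0,0,0,0],[-0.0506,-0.0162,0,0,0,0]]' 45
python3 -m crank '[[-0.0506,-0.0162,0,0,0,0],[-0.0506,-0.0162,0,0,0,0],[-0.0506,-0.0162,0,0,0,0],[-0.0506,-0.0162,0,0,0,0],[-0.0506,-0.0162,0,0,0,0]]'
python3 -m crank '[[-0.0506,-0.0162,0,0,0,0],[-0.0506,-0.0162,0,0,0,0],[-0.0506,-0.0162,0,0,0,0],[0,0,0,0,0,0.177],[0,0,0,0,0,0.177]]'
python3 -m crank '[[0,0,0,0,0,0.177],[0,0,0,0,0,0.177],[0,0,0,0,0,0.177],[0,0,0,0,0,0.177],[0,0,0,0,0,0.177]]'
python3 -m crank '[[0,0,0,0,0,0.177],[0,0,0,0,0,0],[0,0,0,0,0,0]]'
python3 - <<'E'
from h import *
c=cap("wrist"); cv2.imwrite("pics/w1.png",c['color']); o=bot.get_obs(); print(o['tool_pos'],o['tcp_rot'],o['joint_positions'].round(2))
print(proj(c,[656,78,159]),proj(c,[595,98,182]))
E
```

```text
time: 0.98
tool_pos: [313.4, 393.2, 320.8]
tcp_rot: [3.14, 0.001, 2.675]
contact_force: [-0.0, 0.1, -0.7]
grip_width: 46.3
finger_force: 0.0
time: 1.6
tool_pos: [503.0, 205.8, 320.4]
tcp_rot: [3.141, 0.0, 2.673]
contact_force: [0.1, -0.2, 0.2]
grip_width: 41.3
finger_force: 0.0
time: 2.22
tool_pos: [615.8, 94.3, 319.6]
tcp_rot: [-3.141, -0.001, 2.312]
contact_force: [0.4, -0.9, -0.3]
grip_width: 41.3
finger_force: 0.0
time: 2.85
tool_pos: [615.4, 95.2, 320.2]
tcp_rot: [-3.141, -0.0, 1.428]
contact_force: [0.5, 0.6, 0.1]
grip_width: 41.5
finger_force: 0.0
time: 3.22
tool_pos: [615.4, 95.2, 320.3]
tcp_rot: [-3.141, 0.0, 1.26]
contact_force: [-0.1, 0.4, 0.5]
grip_width: 41.3
finger_force: 0.0
[615.40045457  95.22758686 320.23989725] [-3.14147465e+00 -5.57142467e-05  1.25954682e+00] [0.03 0.48 0.97 0.   1.69 0.34]
[359.28202687 215.14732596] [292.95621838 219.96010558]
```

View pics/w1.png

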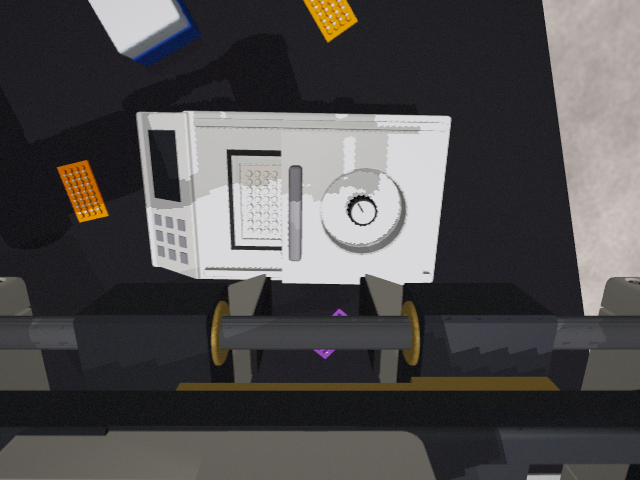

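The wrist view shows the knob top at about (362,211) and the handle running from (295,166) to (294,260). I'll measure both.

```bash
cat > w.py <<'E'
from h import *
def darkblob(c,x,y,w,h,thr,hull=True):
    g=cv2.cvtColor(c['color'],cv2.COLOR_BGR2GRAY)[y:y+h,x:x+w]
    cs,_=cv2.findContours((g<thr).astype(np.uint8),cv2.RETR_EXTERNAL,cv2.CHAIN_APPROX_NONE)
    k=max(cs,key=cv2.contourArea); return k+np.array([[[x,y]]])
E
python3 - <<'E'
from w import *
c=cap("wrist"); g=cv2.cvtColor(c['color'],cv2.COLOR_BGR2GRAY)
print(g[185,285:306],g[213,285:306],g[240,285:306]);print(g[211,340:384]);print(g[190:232,362])
print(g[155:172,294],g[252:270,294])
k=darkblob(c,286,150,18,125,150); r=cv2.minAreaRect(k); print("handle",r)
b=cv2.boxPoints(r); P=np.array([onplane(c,*q,182) for q in b]).round(1); print(P,P.mean(0))
cv2.imwrite("pics/w1k.png",cv2.resize(c['color'][165:260,280:410],None,fx=6,fy=6,interpolation=0))
E
```

```text
[195 194 195 162  88 105 115 119 118 120 118 118 118 116 108  94  94 182
 217 207 195] [217 218 217 186 122 146 161 168 168 171 171 174 176 170 153 125 132 191
 217 217 217] [218 217 199 142 112 131 144 151 153 155 155 157 160 154 137 110 152 203
 217 218 218]
[218 217 217 216 217 200 173 137  28  30  50 152 204 217 217 218 217 218
 218 218 217 195 127 178 217 217 217 218 217 217 217 218 218 217 195 124
  47 118 192 217 218 218 218 217]
[217 217 173 173 163 138   8   6  21  43  68 207 216 218 217 217 218 217
 193 177 123 127 174 218 218 218 217 217 218 217 218 217 217 217  53  92
 217 217 218 217 217 217]
[196 197 196 196 195 197 196 197 196 195 103  68  97 109 115 119 120] [153 154 154 153 153 153 152 153 131 197 217 217 218 217 217 217 218 218]
handle ((294.9056701660156, 212.4982147216797), (13.488164901733398, 95.1340103149414), 1.080924153327942)
[[577.3  62.6 182. ]
 [607.9 146.7 182. ]
 [619.3 142.8 182. ]
 [589.5  58.4 182. ]] [598.5   102.625 182.   ]
```

View pics/w1k.png

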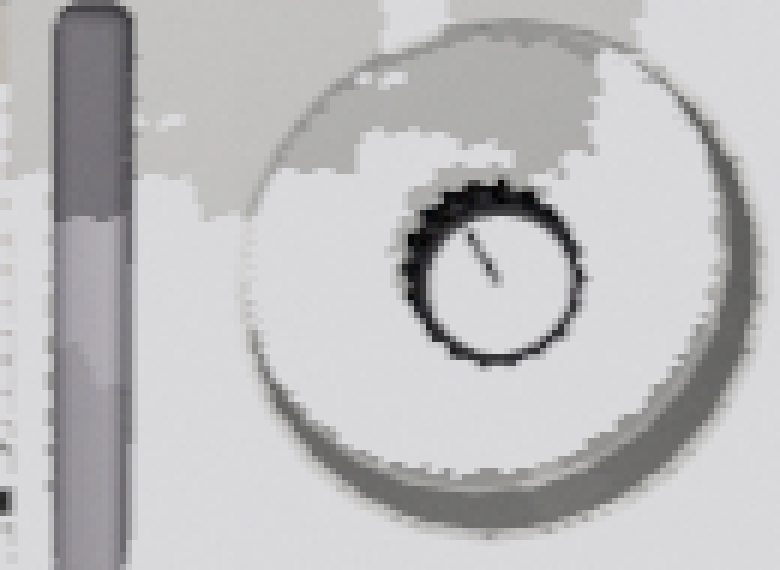

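Run:
```python
from w import *
c=cap("wrist"); k=onplane(c,363.3,212.4,159); h=onplane(c,294.9,212.6,182); d=k-h
print(k.round(1),h.round(1),np.hypot(*d[:2]),np.degrees(np.arctan2(d[1],d[0])))
# white shell/chassis outline: rear edge and far edge lines at deck z 110
g=cv2.cvtColor(c['color'],cv2.COLOR_BGR2GRAY)
m=(g>90).astype(np.uint8)
for xs in ((300,430),(220,430)):
    pts=[]
    for x in range(*xs,4):
        col=g[90:140,x]; i=np.argmax(col>100)+90; pts.append(onplane(c,x,i,110)[:2])
    pts=np.array(pts); v=cv2.fitLine(pts.astype(np.float32),cv2.DIST_HUBER,0,.01,.01).ravel(); print(np.degrees(np.arctan(v[1]/v[0])))
```

```text
[660.5  79.4 159. ] [599.  104.1 182. ] 66.33211808193938 -21.828969437623027
-18.848158
-18.824986
```

```bash
python3 -m crank '[[0,-0.018,0,0,0,0.017],[0,0,0.05,0,0,0],[0,0,0.05,0,0,0],[0,0,0.025,0,0,0],[0,0,0.015,0,0,0]]' 45
python3 -m crank '[[0,0,0.01,0,0,0],[0,0,0,0,0,0]]'
python3 -m crank '[[0,0,0,0,0,0],[0,0,0,0,0,0],[0,0,0,0,0,0],[0,0,0,0,0,0],[0,0,0,0,0,0]]' 0
python3 - <<'E'
from w import *
o=bot.get_obs(); print(o)
E
```

```text
time: 4.0
tool_pos: [597.8, 100.8, 179.0]
tcp_rot: [-3.14, 0.001, 1.241]
contact_force: [-0.2, 0.8, 0.7]
grip_width: 41.2
finger_force: 0.0
time: 4.25
tool_pos: [598.4, 100.8, 170.4]
tcp_rot: [3.141, -0.0, 1.24]
contact_force: [0.2, 0.4, -1.6]
grip_width: 41.3
finger_force: 0.0
time: 4.88
tool_pos: [598.3, 100.8, 170.4]
tcp_rot: [3.142, -0.0, 1.24]
contact_force: [-0.5, 0.1, 0.9]
grip_width: 0.6
finger_force: 0.0
{'time': 4.875, 'joint_positions': array([4.06433594e-02, 5.10709978e-01, 1.32329161e+00, 1.09563608e-04,
       1.30753467e+00, 3.71558330e-01]), 'dq': array([-0.00059938,  0.00316868,  0.00022659,  0.00127092, -0.00152678,
        0.00119083]), 'tau': array([ 1.75740843e-03, -5.20806956e+01, -2.48494309e+01,  8.64185602e-02,
        5.10758691e-03, -5.09405936e-05]), 'tool_pos': array([598.27456845, 100.82953911, 170.36503015]), 'tcp_rot': array([ 3.14157852e+00, -1.19045681e-04,  1.23985285e+00]), 'contact_force': array([-0.47759047,  0.09049192,  0.85380727]), 'moment': array([-0.12766176,  0.07534663, -0.00724661]), 'finger_force': 0.0, 'grip_width': 0.5538352794663362}
```

The fingers closed on nothing, so I'll look.

Run:
```python
from w import *
s=cap("side"); w=cap("wrist")
a=cv2.resize(s['color'][175:295,260:420],(640,480)); 
cv2.imwrite("pics/n.png",np.vstack([a[:300],w['color'][100:400]]))
```

```text
(no output)
```

View pics/n.png

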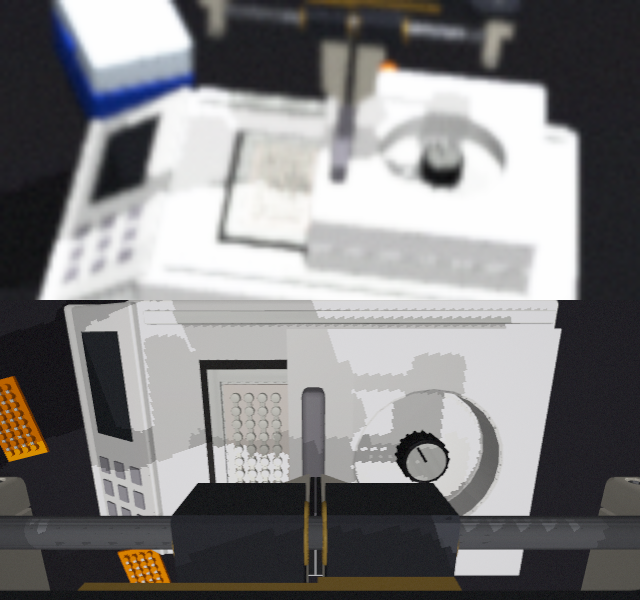

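```bash
cat >> w.py <<'E'
def tri(v):
    A=[];b=[]
    for c,u,w in v:
        o,d=ray(c,u,w); M=np.eye(3)-np.outer(d,d); A.append(M); b.append(M@o)
    return np.linalg.lstsq(np.vstack(A),np.hstack(b),rcond=None)[0]
E
python3 - <<'E'
from w import *
import copy
c=cap("wrist"); o=bot.get_obs(); print("tcp px",proj(c,o['tool_pos']))
g=cv2.cvtColor(c['color'],cv2.COLOR_BGR2GRAY)
# knob disc now
x0,y0=402,238
cv2.imwrite("pics/k2.png",cv2.resize(c['color'][180:300,290:460],None,fx=4.5,fy=4.5,interpolation=0))
c1=copy.copy(c); T=np.eye(4);T[:3,:3]=R.from_euler('xyz',[-3.14147465,-5.57e-5,1.25954682]).as_matrix();T[:3,3]=[615.40045457,95.22758686,320.23989725]
c1['wfc']=T@np.array(c['tool_from_camera'])
print("knob",tri([(c1,363.3,212.4),(c,426,262)]))
print("handle +y end",tri([(c1,295,165.3),(c,313.5,188)]))
for z in (140,150,160,170,182): print(z,onplane(c,313.5,188,z).round(1),onplane(c1,295,165.5,z).round(1),onplane(c1,295,260.3,z).round(1))
E
```

```text
tcp px [314.84629645 269.09983568]
knob [660.61894081  78.95374881 157.22667826]
handle +y end [612.34209589 144.22293897 173.5335982 ]
140 [610.9 139.9 140. ] [609.6 142.  140. ] [577.4  46.8 140. ]
150 [611.4 141.2 150. ] [610.4 142.6 150. ] [579.   49.9 150. ]
160 [611.8 142.5 160. ] [611.1 143.2 160. ] [580.7  53.1 160. ]
170 [612.3 143.8 170. ] [611.9 143.8 170. ] [582.3  56.2 170. ]
182 [612.9 145.4 182. ] [612.8 144.5 182. ] [584.2  60.  182. ]
```

View pics/k2.png

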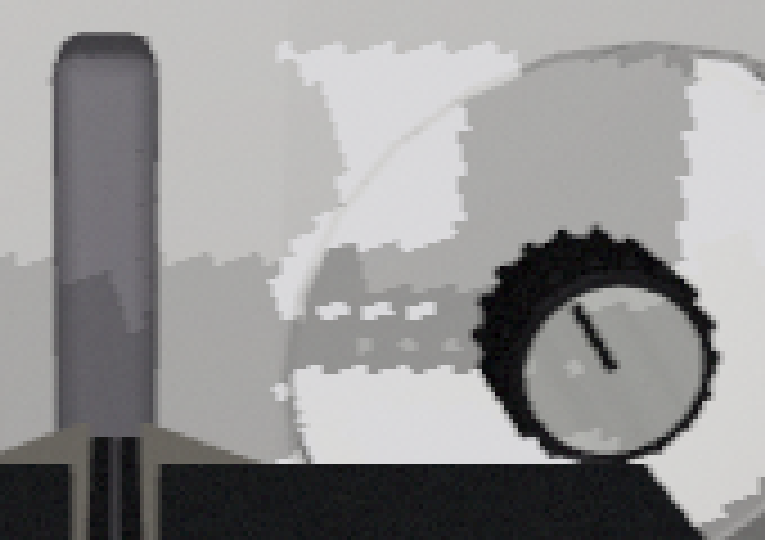

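```bash
for i in 1; do python3 -m crank '[[0,0,0.0015,0,0,0],[0,0,0.0015,0,0,0],[0,0,0,0,0,0]]' | grep -E "time|pos|force|width"
python3 - <<'E'
from w import *
c=cap("side"); o=bot.get_obs(); print(proj(c,o['tool_pos']))
cv2.imwrite("pics/s3.png",cv2.resize(c['color'][170:240,310:400],(800,622)))
E
done
```

```text
time: 5.4
tool_pos: [598.2, 100.8, 167.1]
contact_force: [-0.2, -0.2, 0.3]
grip_width: 0.5
finger_force: 0.0
[345.95602846 208.06124359]
```

```bash
python3 -c "
import cv2;a=cv2.imread('pics/s3.png');cv2.imwrite('pics/s3.png',a[:600])"
```

```text
(no output)
```

View pics/s3.png

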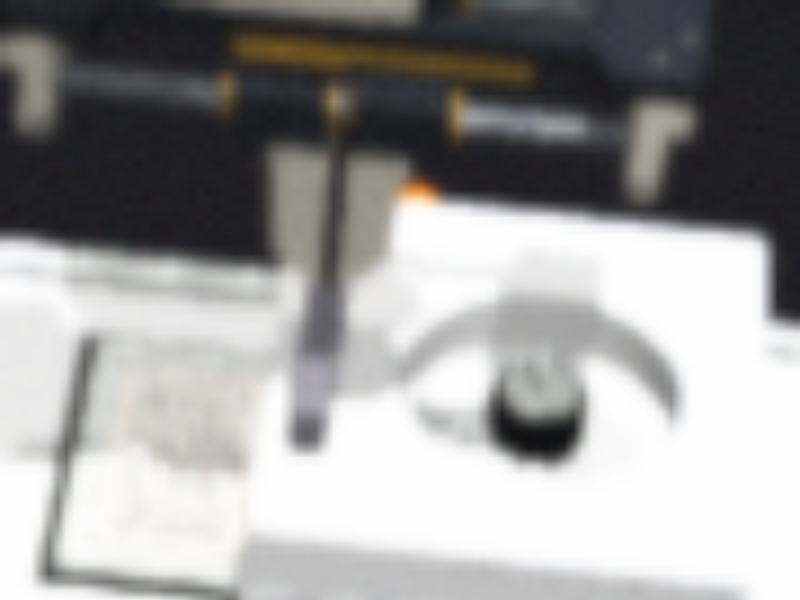

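The side crop shows the shut finger tips still short of the handle top, at about (346,202). I'll find its height by a gentle touch.

```bash
python3 -m crank '[[0,0,0.0015,0,0,0],[0,0,0.0015,0,0,0],[0,0,0,0,0,0]]' | grep -E "time|pos|force"
python3 -m crank '[[0,0,0.001,0,0,0],[0,0,0.001,0,0,0],[0,0,0,0,0,0]]' | grep -E "time|pos|force"
```

```text
time: 5.82
tool_pos: [598.2, 100.8, 164.1]
contact_force: [0.8, -0.9, 0.0]
finger_force: 0.0
time: 6.2
tool_pos: [598.2, 100.8, 162.2]
contact_force: [0.4, 0.0, -0.6]
finger_force: 0.0
```

```bash
for k in 1 2 3; do :; done; python3 -m crank '[[0,0,0.001,0,0,0],[0,0,0.001,0,0,0],[0,0,0,0,0,0]]' | grep -E "time|pos|force"
python3 - <<'E'
from w import *
o=bot.get_obs();print(o['contact_force'])
c=cap("wrist");s=cap("side")
a=cv2.resize(c['color'][150:300,240:390],(450,450),interpolation=0);b=cv2.resize(s['color'][180:230,320:365],(350,389),interpolation=0);b=cv2.copyMakeBorder(b,0,61,0,0,0)
cv2.imwrite("pics/n4.png",np.hstack([a,b]))
E
```

```text
time: 6.58
tool_pos: [598.2, 100.8, 160.2]
contact_force: [0.4, 0.0, 0.0]
finger_force: 0.0
[0.36455269 0.02873839 0.00983147]
```

View pics/n4.png

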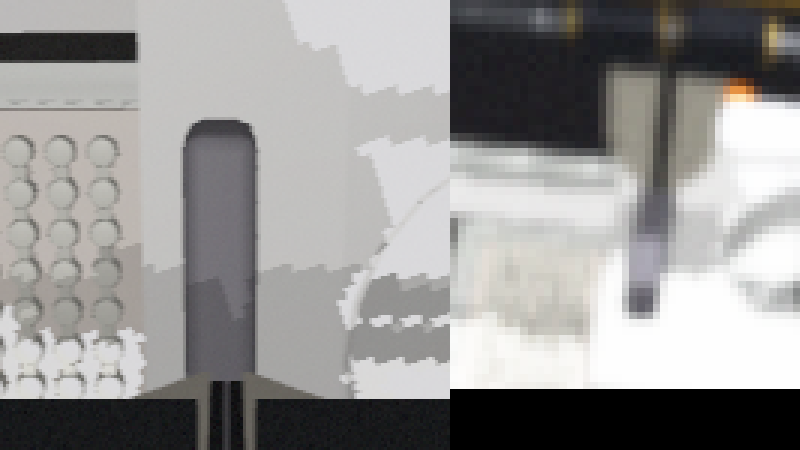

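Run:
```python
from w import *
o=bot.get_obs();c=cap("wrist");s=cap("side");t=cap("top");p=o['tool_pos']
for z in range(155,195,5): print(z,proj(s,[p[0],p[1],z]).round(1),proj(c,[p[0],p[1],z]).round(1))
# handle ends in top / side (initial)
print("-y end top corner: top px vs side px",tri([(t,296.4,195.0),(s,344.5,217.5)]), "+y",tri([(t,265,185.3),(s,348.2,194.5)]))
print("knob w-now/side", tri([(t,289.7,168.1),(s,370.5,213.6)]))
```

```text
155 [345.7 211.5] [314.8 265.8]
160 [345.8 210.1] [314.8 268.9]
165 [345.9 208.7] [314.8 272.1]
170 [346.  207.3] [314.8 275.5]
175 [346.2 205.8] [314.9 279.1]
180 [346.3 204.4] [314.9 282.8]
185 [346.4 203. ] [314.9 286.8]
190 [346.6 201.5] [314.9 291. ]
-y end top corner: top px vs side px [584.95858909  61.39350324 172.06797921] +y [609.99349423 136.21081755 181.73274165]
knob w-now/side [658.23535244  78.29525539 158.30558267]
```

```bash
for r in 1; do python3 -m crank '[[0,0,0.001,0,0,0],[0,0,0.001,0,0,0],[0,0,0,0,0,0]]' | grep -E "time|pos|force"; python3 -m crank '[[0,0,0.001,0,0,0],[0,0,0.001,0,0,0],[0,0,0,0,0,0]]' | grep -E "time|pos|force"; done
```

```text
time: 7.2
tool_pos: [598.2, 100.8, 158.2]
contact_force: [-0.7, -0.6, 0.1]
finger_force: 0.0
time: 7.58
tool_pos: [598.2, 100.8, 156.2]
contact_force: [-0.4, -0.5, -0.1]
finger_force: 0.0
```

```bash
python3 -m crank '[[0,0,0.001,0,0,0],[0,0,0.001,0,0,0],[0,0,0.001,0,0,0],[0,0,0,0,0,0]]' | grep -E "time|pos|force"
python3 - <<'E'
from w import *
print(bot.get_obs()['contact_force'], bot.get_obs()['grip_width'])
c=cap("wrist");s=cap("side");t=cap("top")
cv2.imwrite("pics/n5.png",c['color'])
cv2.imwrite("pics/n5s.png",s['color']);cv2.imwrite("pics/n5t.png",t['color'])
E
```

```text
time: 8.07
tool_pos: [598.2, 100.8, 153.2]
contact_force: [-0.0, 0.1, 0.3]
finger_force: 0.0
[-0.00992531  0.13586222  0.26507805] 0.42353322300826446
```

View pics/n5.png

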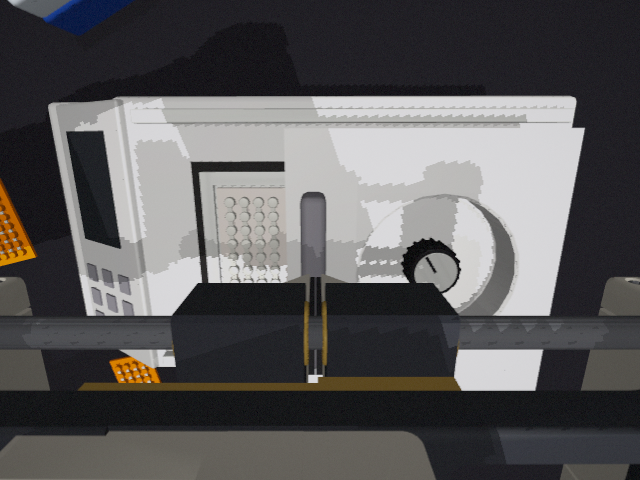

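The wrist view shows the shut fingers centred over the handle at (314,280), still without contact. I've now viewed 11 pictures, one over the limit of 10, so I'll look at no more and go by numbers and touch.

```bash
python3 -m crank '[[0,0,0.001,0,0,0],[0,0,0.001,0,0,0],[0,0,0.001,0,0,0],[0,0,0,0,0,0]]' | grep -E "time|pos|ct_force"
python3 - <<'E'
from w import *
# numeric check: knob pixel track and size in saved/now views
def knob(img,x,y,w,h):
    g=cv2.cvtColor(img,cv2.COLOR_BGR2GRAY)[y:y+h,x:x+w]; m=(g<60).astype(np.uint8)
    cs,_=cv2.findContours(m,cv2.RETR_EXTERNAL,cv2.CHAIN_APPROX_NONE); k=max(cs,key=cv2.contourArea)
    return (cv2.boundingRect(k)[0]+x,cv2.boundingRect(k)[1]+y)+cv2.boundingRect(k)[2:]
print(knob(cv2.imread('pics/w1.png'),340,185,45,48)); print(knob(cv2.imread('pics/n5.png'),395,225,75,58))
a=cv2.imread('pics/w1.png');b=cv2.imread('pics/n5.png')
gray=lambda i:cv2.cvtColor(i,cv2.COLOR_BGR2GRAY)
print(gray(a)[185,283:308]);print(gray(b)[215,292:336]);print(gray(b)[180:200,313], gray(b)[265:290,313])
E
```

```text
time: 8.72
tool_pos: [598.2, 100.8, 150.2]
contact_force: [0.5, -0.9, 0.0]
(347, 195, 29, 31)
(401, 238, 60, 45)
[195 194 194 195 195 161  85 107 113 118 117 118 118 119 119 116 109  91
  94 183 217 208 194 206 218]
[194 194 195 194 194 194 195 183 136  85  96 100 107 113 114 118 117 117
 116 116 116 115 113 116 115 114 114 115 112 106 102  98  87  92 160 192
 192 193 193 193 194 193 193 193]
[195 195 194 195 196 194 194 195 195 195 194 169  62  66  66  66  69  82
  92 103] [96 97 94 97 94 96 96 96 95 95 95 95 19 15 19 21 16 18 19 17 11 20 20 18
 16]
```

```bash
python3 -m crank '[[0,0,0.001,0,0,0],[0,0,0.001,0,0,0],[0,0,0.001,0,0,0],[0,0,0,0,0,0]]' | grep -E "time|pos|ct_force"; python3 -m crank '[[0,0,0.001,0,0,0],[0,0,0.001,0,0,0],[0,0,0,0,0,0]]' | grep -E "time|pos|ct_force"
```

```text
time: 9.22
tool_pos: [598.6, 100.8, 149.8]
contact_force: [-4.8, -0.4, 13.6]
time: 9.6
tool_pos: [599.7, 100.5, 149.7]
contact_force: [-6.0, -1.9, 20.8]
```

Contact at reported z ≈ 150, so that is the handle top. I raise, open, straddle the bar 14 mm deep and grip.

```bash
python3 -m crank '[[0,0,-0.025,0,0,0],[0,0,0,0,0,0],[0,0,0,0,0,0]]' 45| grep -E "time|pos|ct_force|wid"
python3 -m crank '[[0,0,0.015,0,0,0],[0,0,0.01,0,0,0],[0,0,0.005,0,0,0],[0,0,0.002,0,0,0],[0,0,0,0,0,0]]' | grep -E "time|pos|ct_force|wid"
```

```text
time: 9.98
tool_pos: [597.9, 100.8, 169.5]
contact_force: [-0.4, 0.6, -0.8]
grip_width: 25.9
time: 10.6
tool_pos: [598.4, 100.8, 138.3]
contact_force: [-0.5, -0.9, 0.1]
grip_width: 41.1
```

```bash
python3 -m crank '[[0,0,0.0015,0,0,0],[0,0,0,0,0,0]]' | grep -E "time|pos|ct_force|wid"
python3 -m crank '[[0,0,0,0,0,0],[0,0,0,0,0,0],[0,0,0,0,0,0],[0,0,0,0,0,0]]' 0| grep -E "time|pos|force|wid"
```

```text
time: 10.85
tool_pos: [598.3, 100.8, 137.0]
contact_force: [-0.5, -0.6, -0.4]
grip_width: 41.5
time: 11.35
tool_pos: [598.4, 100.8, 136.9]
contact_force: [1.2, -0.9, -0.2]
grip_width: 11.2
finger_force: 30.0
```

Gripped. Now I slide it forward along tool -y.

```bash
python3 -m crank '[[0,-0.004,0,0,0,0],[0,-0.008,0,0,0,0],[0,-0.009,0,0,0,0],[0,-0.009,0,0,0,0],[0,-0.009,0,0,0,0]]' | grep -E "time|pos|force|wid"
python3 -m crank '[[0,-0.009,0,0,0,0],[0,-0.009,0,0,0,0],[0,-0.009,0,0,0,0],[0,-0.009,0,0,0,0],[0,-0.007,0,0,0,0]]' | grep -E "time|pos|force|wid"
```

```text
time: 11.98
tool_pos: [562.6, 113.0, 136.8]
contact_force: [5.9, -2.8, -4.1]
grip_width: 12.3
finger_force: 30.0
time: 12.6
tool_pos: [521.7, 126.9, 136.9]
contact_force: [5.9, -1.9, -4.3]
grip_width: 11.9
finger_force: 30.0
```

```bash
for i in 1; do python3 -m crank '[[0,-0.004,0,0,0,0],[0,-0.003,0,0,0,0],[0,-0.003,0,0,0,0],[0,-0.002,0,0,0,0]]' | grep -E "time|pos|ct_force"; python3 -m crank '[[0,-0.002,0,0,0,0],[0,-0.0015,0,0,0,0],[0,-0.0015,0,0,0,0]]' | grep -E "time|pos|ct_force"; done
```

```text
time: 13.1
tool_pos: [510.4, 130.9, 136.9]
contact_force: [4.3, -2.3, -2.9]
time: 13.48
tool_pos: [505.7, 132.4, 136.8]
contact_force: [5.3, -1.5, -2.6]
```

```bash
for i in 1; do python3 -m crank '[[0,-0.0015,0,0,0,0],[0,-0.0015,0,0,0,0],[0,-0.001,0,0,0,0]]' | grep -E "time|pos|ct_force"; python3 -m crank '[[0,-0.0015,0,0,0,0],[0,-0.001,0,0,0,0],[0,-0.001,0,0,0,0]]' | grep -E "time|pos|ct_force"; done
```

```text
time: 13.85
tool_pos: [501.9, 133.8, 136.9]
contact_force: [5.0, -2.1, -3.8]
time: 14.22
tool_pos: [498.6, 134.9, 136.9]
contact_force: [4.9, -2.0, -3.8]
```

```bash
for i in 1; do python3 -m crank '[[0,-0.0015,0,0,0,0],[0,-0.001,0,0,0,0],[0,-0.001,0,0,0,0]]' | grep -E "time|pos|ct_force"; python3 -m crank '[[0,-0.001,0,0,0,0],[0,-0.001,0,0,0,0],[0,-0.001,0,0,0,0]]' | grep -E "time|pos|ct_force"; done
```

```text
time: 14.6
tool_pos: [498.1, 135.1, 136.9]
contact_force: [16.9, -7.0, -11.8]
time: 14.98
tool_pos: [498.2, 135.1, 136.9]
contact_force: [27.1, -10.0, -19.5]
```

Home against the stop. I relax the push, release and lift.

```bash
python3 -m crank '[[0,0.002,0,0,0,0],[0,0.0027,0,0,0,0],[0,0,0,0,0,0]]' | grep -E "time|pos|ct_force"
python3 -m crank '[[0,0,0,0,0,0],[0,0,0,0,0,0],[0,0,0,0,0,0]]' 39 | grep -E "time|pos|ct_force|wid"
python3 -m crank '[[0,0,-0.03,0,0,0],[0,0,-0.05,0,0,0],[0,0,-0.03,0,0,0]]' | grep -E "time|pos|ct_force|wid"
```

```text
time: 15.35
tool_pos: [497.9, 135.1, 136.9]
contact_force: [7.7, -3.4, -5.9]
time: 15.72
tool_pos: [495.6, 136.2, 136.9]
contact_force: [-0.3, -0.8, 0.1]
grip_width: 34.5
time: 16.1
tool_pos: [496.2, 136.3, 249.3]
contact_force: [0.5, 0.1, 0.4]
grip_width: 36.0
```

```bash
python3 -m crank '[[0,0.034,0,0,0,-0.1],[0,0,0,0,0,0],[0,0,0,0,0,-0.177],[0,0,0,0,0,-0.177],[0,0,0,0,0,-0.177]]' | grep -E "time|pos|rot"
python3 -m crank '[[0,0,0,0,0,-0.177],[0,0,0,0,0,-0.177],[0,0,0,0,0,-0.177],[0,0,0,0,0,-0.177],[0,0,0,0,0,-0.177]]' | grep -E "time|pos|rot"
python3 -m crank '[[0.034,0,0,0,0,-0.055],[0,0,0,0,0,0],[0,0,0,0,0,0]]' | grep -E "time|pos|rot"
cat > k.py <<'E'
from w import *
o=bot.get_obs(); c=cap("wrist"); print(o['tool_pos'],o['tcp_rot'],o['joint_positions'].round(2))
yaw=o['tcp_rot'][2]; print("need dx,dy to (560.4,113.7):",np.linalg.inv(R.from_euler('xyz',o['tcp_rot']).as_matrix())@(np.array([560.4,113.7,0])-o['tool_pos']*[1,1,0]))
p=proj(c,[560.4,113.7,127]); print("expected px",p,"tcp",proj(c,o['tool_pos']))
g=cv2.cvtColor(c['color'],cv2.COLOR_BGR2GRAY); x0=int(p[0])-60;y0=max(0,int(p[1])-60)
m=cv2.morphologyEx((g[y0:y0+120,x0:x0+120]<60).astype(np.uint8),cv2.MORPH_OPEN,np.ones((2,2)))
n,l,st,ce=cv2.connectedComponentsWithStats(m)
for i in range(1,n):
    if st[i,4]>20: print(st[i]+[x0,y0,0,0,0])
cv2.imwrite("pics/k5.png",c['color'])
circ=cv2.HoughCircles(cv2.medianBlur(g,3)[y0:y0+120,x0:x0+120],cv2.HOUGH_GRADIENT,1.0,8,param1=100,param2=14,minRadius=12,maxRadius=24)
if circ is not None: print(circ[0,:4]+[x0,y0,0])
E
python3 k.py
```

```text
time: 16.73
tool_pos: [527.0, 125.3, 246.4]
tcp_rot: [-3.14, -0.001, 1.876]
time: 17.35
tool_pos: [527.0, 125.3, 246.4]
tcp_rot: [-3.141, -0.001, 2.761]
time: 17.73
tool_pos: [496.4, 137.9, 246.9]
tcp_rot: [3.141, 0.0, 2.81]
[496.42619634 137.88517436 246.90077079] [3.14147141e+00 2.34274525e-04 2.81014527e+00] [ 0.12  0.29  1.46  0.    1.4  -1.12]
need dx,dy to (560.4,113.7): [-6.83620026e+01 -2.05099204e+00  1.57668070e-02]
expected px [313.66599636 293.13253613] tcp [316.54909776 270.31836329]
[ 253  278  120   46 1636]
[299 288  33  24 353]
[258 349  13   4  47]
[362 349  11   4  43]
[[314.5        301.5         16.        ]
 [314.5        311.5         15.10000038]]
```

```bash
python3 -m crank '[[-0.034,-0.0005,0,0,0,0],[-0.0344,-0.0005,0,0,0,0],[0,0,0,0,0,0],[0,0,0,0,0,0]]' | grep -E "time|pos|rot"
cat > k2.py <<'E'
from w import *
ps=[]
for i in range(3):
    c=cap("wrist"); c['wfc']=np.array(c['tool_from_camera']); o=bot.get_obs(); ps.append(o['tool_pos'])
p=np.mean(ps,0);h=p[2]-127
g=cv2.cvtColor(c['color'],cv2.COLOR_BGR2GRAY); e=proj(c,[0,0,h]); print(p,"expect",e,"tcp",proj(c,[0,0,0]))
x0,y0=int(e[0])-60,max(0,int(e[1])-60)
n,l,st,ce=cv2.connectedComponentsWithStats((g[y0:y0+110,x0:x0+120]<60).astype(np.uint8))
for i in range(1,n):
    if st[i,4]>60: print(st[i]+[x0,y0,0,0,0])
circ=cv2.HoughCircles(g[y0:y0+110,x0:x0+120],cv2.HOUGH_GRADIENT,1.0,5,param1=120,param2=12,minRadius=14,maxRadius=26)
if circ is not None:
    for q in circ[0,:4]+[x0,y0,0]: print(q, "tool xy",onplane(c,q[0],q[1],h)[:2].round(2))
cv2.imwrite("pics/k6.png",c['color'])
E
python3 k2.py
```

```text
time: 18.27
tool_pos: [560.5, 114.5, 246.3]
tcp_rot: [-3.141, -0.001, 2.81]
[560.32735236 114.81930665 246.82620063] expect [315.95773301 221.33196721] tcp [316.54928441 270.32006734]
[298 210  36  38 350]
[315.5        227.5         17.39999962] tool xy [-5.57 -0.4 ]
[340.5        212.5         24.29999924] tool xy [ 7.89 21.35]
[342.5        218.5         24.29999924] tool xy [ 2.54 23.2 ]
[310.5 228.5  22.5] tool xy [-6.48 -4.8 ]
```

```bash
python3 -m crank '[[0,-0.0003,0.05,0,0,0],[0,0,0.045,0,0,0],[0,0,0.01,0,0,0],[0,0,0,0,0,0]]' 39| grep -E "time|pos|ct_force|wid"
python3 -m crank '[[0,0,0.006,0,0,0],[0,0,0.006,0,0,0],[0,0,0,0,0,0]]'| grep -E "time|pos|ct_force"
```

```text
time: 18.92
tool_pos: [561.1, 114.5, 142.7]
contact_force: [0.1, 0.0, 0.3]
grip_width: 35.5
time: 19.3
tool_pos: [560.7, 114.3, 129.8]
contact_force: [-0.2, -0.1, 0.5]
```

```bash
python3 -m crank '[[0,0,0.004,0,0,0],[0,0,0.003,0,0,0],[0,0,0,0,0,0]]'| grep -E "time|pos|ct_force"
python3 -m crank '[[0,0,0.004,0,0,0],[0,0,0.002,0,0,0],[0,0,0,0,0,0]]'| grep -E "time|pos|ct_force"
```

```text
time: 19.68
tool_pos: [560.6, 114.3, 122.5]
contact_force: [-0.3, -0.4, 0.7]
time: 20.05
tool_pos: [560.7, 114.3, 116.6]
contact_force: [0.4, 0.3, 0.3]
```

```bash
python3 -m crank '[[0,0,0,0,0,0],[0,0,0,0,0,0],[0,0,0,0,0,0]]' 0| grep -E "time|pos|force|wid"
python3 -c "
from h import *
for i in range(1):
  o=bot.get_obs(); print(o['moment'],R.from_euler('xyz',o['tcp_rot']).as_matrix().T@o['contact_force'],o['joint_positions'][5])"
```

```text
time: 20.42
tool_pos: [561.0, 114.7, 117.0]
contact_force: [0.9, 2.6, -0.8]
grip_width: 27.1
finger_force: 30.0
[ 0.4110319  -0.18706588 -0.01609018] [0.03368958 2.76286541 0.77056743] -1.1728733579423232
```

```bash
cat > t.py <<'E'
from h import *
o=bot.get_obs(); F=R.from_euler('xyz',o['tcp_rot']).as_matrix().T@o['contact_force']
print("mz",o['moment'].round(3),"Ftool",F.round(1),"yaw",o['tcp_rot'][2].round(3),"pos",o['tool_pos'].round(1),"gw",round(o['grip_width'],1),"j6",o['joint_positions'][5].round(3),o['time'])
E
python3 -m crank '[[0,0.0005,0,0,0,0.04],[0,0,0,0,0,0.06],[0,0,0,0,0,0]]'>/dev/null; python3 t.py
python3 -m crank '[[0,0,0,0,0,0.06],[0,0,0,0,0,0.04]]'>/dev/null; python3 t.py
```

```text
mz [ 0.079 -0.055  0.056] Ftool [ 0.   0.8 -0.6] yaw 2.711 pos [561.  114.7 116.9] gw 26.8 j6 -1.073 20.8
mz [ 0.102 -0.069  0.209] Ftool [ 0.4  0.6 -1. ] yaw 2.611 pos [561.  114.7 116.9] gw 26.9 j6 -0.972 21.05
```

```bash
echo "
import sys; sys.exit(o['moment'][2]>0.25)" >> t.py
T(){ python3 t.py; }
python3 -m crank '[[0,0,0,0,0,0.05],[0,0,0,0,0,0.05]]'>/dev/null; T && 
python3 -m crank '[[0,0,0,0,0,0.05],[0,0,0,0,0,0.05]]'>/dev/null; T && 
python3 -m crank '[[0,0,0,0,0,0.05],[0,0,0,0,0,0.05]]'>/dev/null && T && 
python3 -m crank '[[0,0,0,0,0,0.05],[0,0,0,0,0,0.05]]'>/dev/null && T && 
python3 -m crank '[[0,0,0,0,0,0.05],[0,0,0,0,0,0.05]]'>/dev/null && T
```

```text
mz [ 0.084 -0.015  0.223] Ftool [0.3 1.1 0.2] yaw 2.511 pos [561.  114.7 116.9] gw 27.0 j6 -0.872 21.3
mz [ 0.084 -0.015  0.223] Ftool [0.3 1.1 0.2] yaw 2.511 pos [561.  114.7 116.9] gw 27.0 j6 -0.872 21.3False
False
```

```bash
sed -i 's/sys.exit(\(.*\))$/sys.exit(int(\1))/' t.py
T(){ python3 t.py; }
python3 -m crank '[[0,0,0,0,0,0.05],[0,0,0,0,0,0.05]]'>/dev/null && T && 
python3 -m crank '[[0,0,0,0,0,0.05],[0,0,0,0,0,0.05]]'>/dev/null && T && 
python3 -m crank '[[0,0,0,0,0,0.05],[0,0,0,0,0,0.05]]'>/dev/null && T && 
python3 -m crank '[[0,0,0,0,0,0.05],[0,0,0,0,0,0.05]]'>/dev/null && T
```

```text
mz [ 0.019 -0.006  0.248] Ftool [-0.1  0.2 -1.1] yaw 2.411 pos [560.9 114.6 116.9] gw 26.9 j6 -0.772 21.55
mz [0.06  0.102 0.23 ] Ftool [-0.2  0.8 -0. ] yaw 2.311 pos [560.9 114.6 116.9] gw 26.8 j6 -0.672 21.8
mz [-0.01   0.022  0.237] Ftool [ 1.  -0.1 -0.8] yaw 2.211 pos [560.9 114.6 116.9] gw 26.4 j6 -0.572 22.05
mz [0.025 0.094 0.193] Ftool [ 0.2  1.  -0.6] yaw 2.111 pos [560.9 114.6 116.9] gw 27.1 j6 -0.472 22.3
```

```bash
sed -i 's/>0.25/>0.26/' t.py
T(){ python3 t.py; }
python3 -m crank '[[0,0,0,0,0,0.05],[0,0,0,0,0,0.05]]'>/dev/null && T && 
python3 -m crank '[[0,0,0,0,0,0.05],[0,0,0,0,0,0.05]]'>/dev/null && T && 
python3 -m crank '[[0,0,0,0,0,0.05],[0,0,0,0,0,0.05]]'>/dev/null && T && 
python3 -m crank '[[0,0,0,0,0,0.05],[0,0,0,0,0,0.05]]'>/dev/null && T && 
python3 -m crank '[[0,0,0,0,0,0.05],[0,0,0,0,0,0.05]]'>/dev/null && T && 
python3 -m crank '[[0,0,0,0,0,0.05],[0,0,0,0,0,0.05]]'>/dev/null && T
```

```text
mz [-0.057  0.13   0.174] Ftool [ 0.7 -1.1 -0.1] yaw 2.011 pos [560.8 114.6 116.9] gw 27.0 j6 -0.372 22.55
mz [-0.008  0.094  0.223] Ftool [ 0.4 -0.2 -0.6] yaw 1.911 pos [560.8 114.5 116.9] gw 26.3 j6 -0.272 22.8
mz [-0.022  0.136  0.163] Ftool [ 1.3 -0.  -0.5] yaw 1.811 pos [560.8 114.5 116.9] gw 26.5 j6 -0.172 23.05
mz [-0.062  0.227  0.29 ] Ftool [-0.4 -0.5 -1.3] yaw 1.711 pos [560.7 114.5 116.9] gw 26.8 j6 -0.072 23.3
```

```bash
T(){ python3 t.py; }
python3 -m crank '[[0,0,0,0,0,0.025]]'>/dev/null ; T 
python3 -m crank '[[0,0,0,0,0,0.025]]'>/dev/null ; T
```

```text
mz [-0.143  0.28   0.209] Ftool [-0.2 -1.3 -1.5] yaw 1.686 pos [560.7 114.5 116.9] gw 26.9 j6 -0.047 23.425
mz [-0.16   0.338  0.272] Ftool [-0.9 -0.8 -2.5] yaw 1.661 pos [560.7 114.5 116.9] gw 27.0 j6 -0.022 23.55
```

```bash
T(){ python3 t.py; }
python3 -m crank '[[0,0,0,0,0,0.02]]'>/dev/null ; T 
python3 -m crank '[[0,0,0,0,0,0.02]]'>/dev/null ; T
```

```text
mz [-0.271  0.453  0.225] Ftool [-0.6 -2.  -2.9] yaw 1.64 pos [560.7 114.6 116.9] gw 26.9 j6 -0.001 23.675
mz [-0.313  0.527  0.29 ] Ftool [-1.4 -3.  -2.3] yaw 1.62 pos [560.7 114.6 116.9] gw 26.7 j6 0.019 23.8
```

```bash
T(){ python3 t.py; }
python3 -m crank '[[0,-0.0006,0,0,0,0.02]]'>/dev/null ; T 
python3 -m crank '[[0,0,0,0,0,0.02]]'>/dev/null ; T
```

```text
mz [-0.33   0.107  0.247] Ftool [-1.6  1.5 -2.5] yaw 1.6 pos [560.7 114.6 116.9] gw 27.2 j6 0.039 23.925
mz [-0.383  0.08   0.318] Ftool [-2.2  0.9 -2.1] yaw 1.58 pos [560.7 114.6 116.9] gw 26.6 j6 0.059 24.05
```

```bash
T(){ python3 t.py; }
python3 -m crank '[[0.0003,0,0,0,0,0.015]]'>/dev/null ; T 
python3 -m crank '[[0,0,0,0,0,0.015]]'>/dev/null ; T
```

```text
mz [-0.779  0.076  0.225] Ftool [-3.5 -0.8 -2. ] yaw 1.565 pos [560.7 114.7 116.9] gw 26.9 j6 0.075 24.175
mz [-0.73   0.102  0.262] Ftool [-3.4 -0.7 -2.7] yaw 1.55 pos [560.7 114.7 116.9] gw 27.0 j6 0.089 24.3
```

```bash
T(){ python3 t.py; }
python3 -m crank '[[-0.0008,0,0,0,0,0.02]]'>/dev/null ; T 
python3 -m crank '[[0,0,0,0,0,0.02]]'>/dev/null ; T
```

```text
mz [-0.02  -0.059  0.285] Ftool [ 0.5  0.6 -1.5] yaw 1.529 pos [560.6 114.6 116.9] gw 26.8 j6 0.108 24.425
mz [-0.206 -0.07   0.278] Ftool [-0.6  1.9 -2.9] yaw 1.509 pos [560.6 114.6 116.9] gw 26.9 j6 0.128 24.55
```

```bash
python3 -m crank '[[0,0,0,0,0,0],[0,0,0,0,0,0]]'>/dev/null; python3 t.py; python3 -m crank '[[0,0,0,0,0,0],[0,0,0,0,0,0],[0,0,0,0,0,0]]' 39| grep -E "time|pos|force|wid"
python3 -m crank '[[0,0,-0.01,0,0,0],[0,0,-0.02,0,0,0],[0,0,-0.04,0,0,0],[0,0,-0.06,0,0,0],[0,0,-0.02,0,0,0]]'| grep -E "time|pos|force|wid"; python3 k2.py
```

```text
mz [ 0.058 -0.234  0.208] Ftool [ 0.   1.4 -3. ] yaw 1.511 pos [560.6 114.6 116.9] gw 26.6 j6 0.127 24.8
time: 25.18
tool_pos: [560.0, 114.3, 116.5]
contact_force: [-0.5, 0.5, 0.6]
grip_width: 35.3
finger_force: 0.0
time: 25.8
tool_pos: [561.6, 114.4, 271.9]
contact_force: [-0.1, -0.7, -0.5]
grip_width: 36.0
finger_force: 0.0
[561.41668129 114.34464786 270.46277728] expect [314.99796724 214.94700004] tcp [315.25148595 269.08094698]
[297 204  32  25 184]
[312.5        220.5         16.89999962] tool xy [-5.34 -2.35]
[305.5        197.5         24.29999924] tool xy [16.49 -8.79]
[329.5        239.5         24.29999924] tool xy [-23.96  13.86]
[337.5        224.5         18.79999924] tool xy [-9.22 21.26]
```

```bash
python3 -c "
from plant import bot
print(bot.close_job())"
```

```text
the job is handed in; nothing more can be done
None
```

I slid the cover forward to its front stop, turned the knob clockwise to snug (I estimate 20–40 N on the caps from noisy torque readings), let go and handed the job in at about 26 s; the result was not reported, and I viewed 11 pictures where 10 were allowed.

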